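Put the pocket scale away in its desk bay

ROBOT

A 6-joint arm with a two-finger parallel gripper is mounted at the origin on a cart in front of the work surface, level with it; the furniture and walls round the work are solid. World frame = base frame: x ahead of the robot, y to its left, z up, the work surface at z = 0. Lengths are in m, angles in rad, forces in N, time in s.
With the tool pointing down it reaches from about 0.225 to 0.875 m from the base axis. Payload 3.4 kg.
Tool frame: the origin (TCP) lies at the very end of the fingers, on their centre line; the grasp point (between the pads) lies 19 mm behind it; z points along the fingers, y is the line along which they close (so a half turn about z gives the same grasp; the last joint's range is limited). The gripper opens to 85 mm and grips with 20 to 120 N. Pads are 22 mm wide; open, the fingers measure 114 mm over their backs; the gripper's body (76 mm by 85 mm) begins 54 mm behind the grasp point. The pads swing forward as they close: fully open they stand 13 mm farther back than shut.
Start: joints at [-1.364, 0.276, 1.505, -0, 1.361, -0.121], TCP at [0.185, -0.544, 0.231] pointing down, gripper open.
Joint ranges: [-2.89, 2.89], [-0.75, 2.08], [0.22, 2.7], [-1.18, 4.32], [0.11, 2.71], [-2.7, 2.7]. Speed limits (rad/s): [2.57, 2.57, 3.14, 3.14, 3.14, 3.14].

INTERFACE

Orientations are given as a rotation vector (axis times angle).
In Python, from rig import r gives the robot as it stands. The module is installed in compiled form; this text tells all that it offers.
- The arm moves only by the tool jog_arm, never from a script. Its argument "commands" is one flat list of numbers, 7 for each row, row after row: the shift along the tool's x, y, z normalised to -1 to 1, where 1 is 0.3 m, then the turn, a rotation vector about the tool's x, y, z normalised to -1 to 1, where 1 is 45 degrees, then the opening, from 0 (shut) to 1 (fully open). A call has 1 to 12 rows; each row is the pose to reach, as a shift and turn from the pose commanded when the call began, along the tool's axes at that moment; what a row does not reach only later rows make up. A row lasts 1/12 s, in which the tool goes at most 41.7 mm and 7.16 degrees, less where a joint would pass 70% of its speed; a pose out of reach is approached as far as the arm can. A call with a number of a shift or a turn outside -1 to 1 is refused whole. A call with a gripper value outside its range is refused whole. The fingers move at their own pace and stop on an object; "grip_force" is the grip in N (left out, the last holds). Time passes only in rows, so rows that repeat a pose let the fingers close. It gives the time, the measured TCP pose, the force, the opening and the grip force at its end, in the units of the state.
- r.read_state(): the state, without advancing time (a new reading comes with each control period).
- r.capture(name): name is "scene" or "top" or "wrist"; returns a dict with "pixels" (480x640x3 uint8, red, green, blue), "fx", "fy", "cx", "cy" (pixels), "k1" (the pictures are not rectified: a ray, as slopes to the right and down, at radius r is drawn at 1 + k1 r^2 times it, then the intrinsics apply), "T" (4x4, takes a point from camera to world coordinates). Camera axes: x right, y down, z forward; pixel columns grow to the right and rows downward; lengths in m; the calibration is good to about 2 mm. A picture is of the moment at which its call begins. There is no depth.
- r.hand_in(): hands the job in; it is judged then, once.
The state is a dict: "time": time; "q": joint angles; "qd": joint speeds; "joint_torque": joint torques, N m; "ee_pos": TCP position; "ee_rot": TCP orientation; "contact_force": force on the tool from outside, world axes, zero at the start; "moment": the same for the moment, N m; "gripper_width": finger opening in m; "finger_force": force on a finger pad.
Only numpy, scipy, OpenCV 4.12 (cv2) and the standard library are available. Lean on these libraries where they do the work, as an engineer would, in place of code of your own. Each camera call takes 0.05 s, during which the arm holds its last target. There are 200 camera calls.

TASK

Put the pocket scale away: fold its clear cover right down until it is shut, then slide the scale flat along the desk, without lifting it, into the empty blue bay, front end first, until it is fully home against the back of the slot and its keys end is left sticking out. Leave the bay that already holds the label pad, and the other things on the desk, alone.

Things in the scene. Friction and masses are not known exactly. Their poses are not given: they have to be found in the camera images.
- scale: Loose dark pocket scale, 83 x 130 x 23 mm shut, about 0.19 kg. Origin: middle of its underside. y axis: along the 130 mm length, from the end with three keys (-65 mm) to the front end (+65 mm) that enters the bay first. x axis: across it (body -41 to +37 mm, hinge to +42 mm), cover hinge on the +x side. z up. Too wide to grasp: push it. Its front end starts roughly away from the robot.
- scale_cover (a joint): Hinge of the clear cover, a thin plate 74 mm (across) x 128 mm (along the scale); hinge line parallel to the scale's y axis at x = +38 mm, 18 mm above the desk. 0 = shut flat; 1.57 = upright; 2.09 = fully open, leaning outward past the +x side. Starts open, free edge 80 to 95 mm above the desk. Stiff: it stays or sinks slowly where left, so press it right down (about 1 N).
- scale_keys_end (a point): Point on the scale's short end face by the keys, in the middle of its width, 12 mm above the underside.
- scale_front_end (a point): Point on the scale's other short end face (enters first), in the middle of its width, 12 mm above the underside.
- scale_bay: Empty blue bay fixed to the desk: a slot open at front and below (the scale slides on the desk). Inside 90 mm wide, 30 high, 112 deep; side walls 8 mm; roof top at 35 mm, with a 32 x 40 mm thumb notch in front. Flared lips reach 22 mm ahead of the mouth. Origin: middle of the mouth, at desk height; x axis straight into the slot, y across, z up. The scale, when home, sticks out 18 mm.
- bay_mouth (a point): Middle of the mouth of the empty bay, 12 mm above the desk.
- pad_bay: A second blue bay just like the first (origin and axes alike), fixed to the desk beside it, on either side; the label pad lies in it.
- label_pad: White label pad 74 x 105 x 11 mm, lying in the other bay. Origin: middle of its underside. Stays there.
- amber_bottle: Small brown bottle with a black cap, 56 x 47 x 77 mm, standing on the left of the desk; origin under its middle. Leave alone.
- loupe: Black standing loupe, 39 mm across, 26 mm high, on the right; origin under its middle. Leave alone.
- stamp: Wooden hand stamp 24 x 52 x 62 mm, on the right; origin under its middle. Leave alone.

How it is judged:
On the way, in this order (a step that is already met when the one before it is completed fails the run):
1. the cover is shut while the scale is still outside the bay (value of joint scale_cover below 0.08 rad and x of scale_front_end in the frame of scale_bay below 0.02 m), for 0.2 s.
2. the scale is home in the empty bay (x of scale_front_end in the frame of scale_bay above 0.104 m and y of scale_front_end in the frame of scale_bay between -0.012 and 0.012 m), for 0.2 s.
At the end, for the whole second after the job is handed in: The scale rests flat on the desk inside the empty bay, front end first, within 8 mm of the back wall, in line with the slot (within 12 mm and 0.12 rad, which the walls see to), keys end outside the mouth, cover shut (under 0.08 rad), at rest (all of step 2 and x of scale_keys_end in the frame of scale_bay below 0 m and angle between the y axis of scale and the x axis of scale_bay, either way round below 0.12 rad and value of joint scale_cover below 0.08 rad and height (world z) of scale below 0.008 m and angle between scale's own z axis and vertical below 0.08 rad and linear speed of scale below 0.01 m/s); the robot touches nothing.
It fails at once if the scale is lifted more than 25 mm off the desk or tipped by more than 0.4 rad (height (world z) of scale above 0.025 m or angle between scale's own z axis and vertical above 0.4 rad).
It fails at once if the label pad, the brown bottle, the loupe or the stamp is moved more than 30 mm (distance of any of label_pad, amber_bottle, loupe, stamp from where it was at the start of the episode above 0.03 m).
It also fails if it takes over 61 s, if anything falls off the work surface, if the arm or the gripper's body presses on something with over 40 N, if the wrist force passes 120 N, or if a joint passes its speed limit or range.

## Working session

There is one attempt and no reset: what is moved stays moved. The work goes in short steps, Python scripts to look and compute and a tool call to move; the robot and the scene stay as the last step left them, time stands still between calls to the robot, and variables do not carry over. Pictures are saved under pics/ and viewed, at most 10 in all, crops included, and the job is handed in when it is done.

Besides the shell and the picture viewer there is one more tool, called by a JSON object that holds its "op" and its "data", one argument or row to a line. jog_arm: Moves the arm, as the interface text tells. Its arguments: {"type":"object","properties":{"commands":{"type":"array"},"grip_force":{"type":"number"}},"required":["commands"]}

```bash
mkdir -p pics
cat > h.py <<'E'
import numpy as np, cv2
from rig import r
from scipy.spatial.transform import Rotation as R
def snap(cam,name):
    c=r.capture(cam); cv2.imwrite(f'pics/{name}.png',c['pixels'][:,:,::-1])
    np.savez(f'pics/{name}.npz',**{k:v for k,v in c.items() if k!='pixels'}); return c
def ray(name,u,v):
    c=np.load(f'pics/{name}.npz'); d=np.array([(u-c['cx'])/c['fx'],(v-c['cy'])/c['fy']]); s=d.copy()
    for _ in range(20): s=d/(1+c['k1']*(s@s))
    T=c['T']; return T[:3,3],T[:3,:3]@np.r_[s,1]
def onz(name,u,v,z):
    o,d=ray(name,u,v); return (o+d*(z-o[2])/d[2]).round(4)
def tri(n1,p1,n2,p2):
    (o1,d1),(o2,d2)=ray(n1,*p1),ray(n2,*p2)
    s=np.linalg.lstsq(np.c_[d1,-d2],o2-o1,rcond=None)[0]
    a,b=o1+d1*s[0],o2+d2*s[1]; return ((a+b)/2).round(4),np.linalg.norm(a-b).round(4)
E
python3 - <<'E'
from h import *
for n in ['scene','top']:
    c=snap(n,n+'0'); print(n,c['T'].round(3).tolist(),c['fx'],c['k1'])
print(r.read_state())
E
```

```text
scene [[-0.566, -0.342, 0.75, -0.149], [-0.824, 0.236, -0.514, 0.632], [-0.001, -0.909, -0.416, 0.457], [0.0, 0.0, 0.0, 1.0]] 477.65738167635396 -0.10685017171142967
top [[-0.008, -0.994, 0.109, 0.507], [-1.0, 0.007, -0.006, 0.107], [0.005, -0.109, -0.994, 1.131], [0.0, 0.0, 0.0, 1.0]] 552.9722401229063 0.015778622767746452
{'time': 0.1, 'q': array([-1.36400652e+00,  2.76558038e-01,  1.50601372e+00, -2.73711243e-05,
        1.36071946e+00, -1.21025213e-01]), 'qd': array([-1.11488364e-03, -8.43594038e-04, -2.05638037e-03,  2.42996331e-03,
        8.09771748e-05,  3.89466638e-04]), 'joint_torque': array([ 1.09724395e-03, -4.17700946e+01, -2.46404833e+01, -2.16784761e-04,
        5.81844521e-03, -1.81237265e-07]), 'ee_pos': array([ 0.18500838, -0.54391683,  0.23050837]), 'ee_rot': array([-3.09781196e+00, -5.12360215e-01,  1.56297406e-04]), 'contact_force': array([-0.90966001,  0.26204238, -0.60987568]), 'moment': array([0.06261155, 0.02265305, 0.02453546]), 'finger_force': 0.0, 'gripper_width': 0.08552755801110187}
```

View pics/scene0.png

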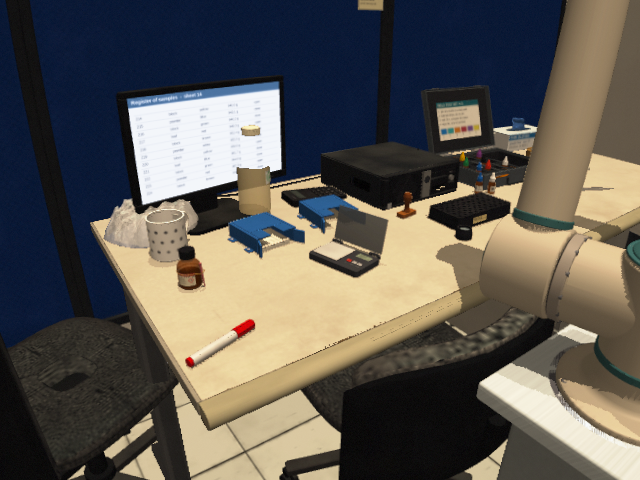

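View pics/top0.png

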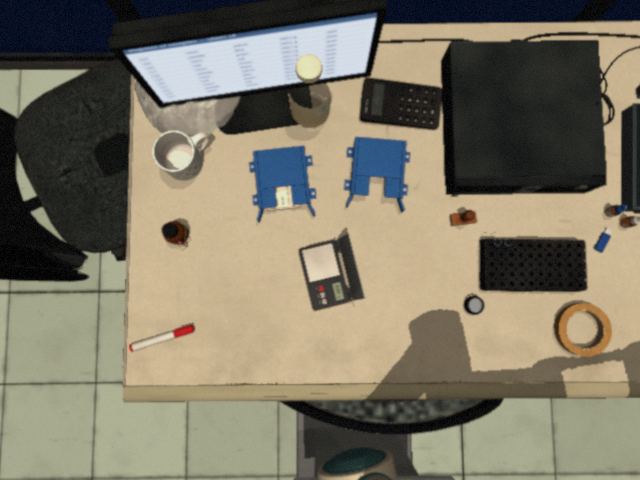

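The top view shows the scale at about (332,275), with its keys end at row ~305 and its open cover on the right at (348,262). The pad is in the left bay (283,180), so the right bay (378,170) is the empty one, with its mouth at row ~198. I'll enlarge both views next.

Run:
```python
import cv2
a=cv2.imread('pics/top0.png')[125:320,285:425]; b=cv2.imread('pics/scene0.png')[180:290,290:400]
cv2.imwrite('pics/topc.png',cv2.resize(a,None,fx=3,fy=3,interpolation=2)) 
cv2.imwrite('pics/scc.png',cv2.resize(b,None,fx=5,fy=5,interpolation=2))
```

```text
(no output)
```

View pics/topc.png

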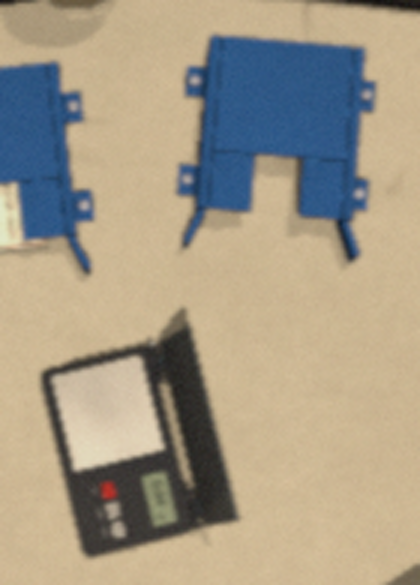

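View pics/scc.png

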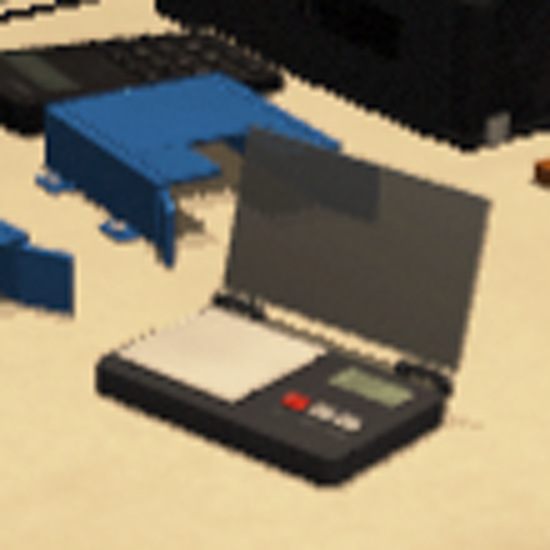

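```bash
cat >> h.py <<'E'
def t(U,V): return (284.5+(U+.5)/3+.17-.17,124.5+(V+.5)/3)
def s(U,V): return (289.5+(U+.5)/5,179.5+(V+.5)/5)
E
python3 - <<'E'
from h import *
print('cover free front',tri('top0',t(183,310),'scene0',s(250,127)))
print('cover free keys',tri('top0',t(238,518),'scene0',s(490,203)))
print('scale FL',tri('top0',t(43,373),'scene0',s(97,358)))
print('scale KL',tri('top0',t(87,555),'scene0',s(325,465)))
print('bay back left',tri('top0',t(212,37),'scene0',s(48,107)), 'front left', tri('top0',t(203,207),'scene0',s(172,185)))
for n,p in dict(FL=(43,373),KL=(87,555),FR=(155,345),KR=(195,528)).items(): print(n,onz('top0',*t(*p),.018))
for n,p in dict(bl=(212,37),br=(363,48),fl=(203,207),fr=(352,218)).items(): print(n,onz('top0',*t(*p),.035))
for n,p in dict(bl=(212,37),br=(363,48),fl=(203,207),fr=(352,218),).items(): pass
for n,p in dict(lipl=(185,245),lipr=(352,257)).items(): print(n,onz('top0',*t(*p),.03))
E
```

```text
cover free front (array([0.6364, 0.049 , 0.088 ]), np.float64(0.0072))
cover free keys (array([0.5074, 0.0193, 0.089 ]), np.float64(0.0004))
scale FL (array([0.6063, 0.1439, 0.0141]), np.float64(0.0021))
scale KL (array([0.4849, 0.116 , 0.0092]), np.float64(0.0046))
bay back left (array([0.8323, 0.0271, 0.0332]), np.float64(0.0005)) front left (array([0.7147, 0.0333, 0.0308]), np.float64(0.0028))
FL [0.6054 0.143  0.018 ]
KL [0.4836 0.1141 0.018 ]
FR [0.6238 0.0673 0.018 ]
KR [0.5009 0.042  0.018 ]
bl [0.8316 0.027  0.035 ]
br [ 0.8233 -0.0752  0.035 ]
fl [0.7148 0.0347 0.035 ]
fr [ 0.7066 -0.065   0.035 ]
lipl [0.6899 0.0469 0.03  ]
lipr [ 0.681  -0.0652  0.03  ]
```

```bash
cat >> h.py <<'E'
def cmd(p,yaw,lab=''):
    "row (normalised) from the present pose to point p, tool down with tool x at yaw"
    st=r.read_state(); A=R.from_rotvec(st['ee_rot'])
    B=R.from_euler('z',yaw)*R.from_euler('x',np.pi)
    print(lab,(A.inv().apply(np.array(p)-st['ee_pos'])/.3).round(3),((A.inv()*B).as_rotvec()/(np.pi/4)).round(3))
C=np.array([.554,.089]); th=.222
def sc(xs,ys,z,C=C,th=th):
    return np.r_[C+xs*np.array([np.sin(th),-np.cos(th)])+ys*np.array([np.cos(th),np.sin(th)]),z]
E
python3 - <<'E'
from h import *
cmd([.38,-.28,.2],.222,'mid'); cmd(sc(.1,0,.17),.222,'over');print(sc(.1,0,.17))
E
```

```text
mid [ 0.899 -0.623  0.103] [-0.002 -0.     0.135]
over [ 1.809 -1.27   0.204] [-0.002 -0.     0.135]
[ 0.5760181 -0.0085459  0.17     ]
```

{"op": "jog_arm", "data": {
  "commands": [0.9, -0.63, 0.1, 0, 0, 0.135, 0, 0.9, -0.63, 0.1, 0, 0, 0.135, 0, 0.9, -0.63, 0.1, 0, 0, 0.135, 0, 0.9, -0.63, 0.1, 0, 0, 0.135, 0, 0.9, -0.63, 0.1, 0, 0, 0.135, 0, 0.9, -0.63, 0.1, 0, 0, 0.135, 0, 0.9, -0.63, 0.1, 0, 0, 0.135, 0, 0.9, -0.63, 0.1, 0, 0, 0.135, 0, 0.9, -0.63, 0.1, 0, 0, 0.135, 0]
}}

```text
time: 0.85
ee_pos: [0.3824, -0.272, 0.2004]
ee_rot: [-3.116, -0.357, -0.002]
contact_force: [0.4, -0.2, 0.2]
gripper_width: 0.0
finger_force: 0.0
```

Run:
```python
from h import *
cmd(sc(.1,0,.15),.222,'over');cmd(sc(.1,0,.05),.222,'down')
```

```text
over [ 0.827 -0.708  0.173] [-0.007 -0.003  0.008]
down [ 0.826 -0.707  0.507] [-0.007 -0.003  0.008]
```

{"op": "jog_arm", "data": {
  "commands": [0.83, -0.71, 0.15, 0, 0, 0, 0, 0.83, -0.71, 0.15, 0, 0, 0, 0, 0.83, -0.71, 0.15, 0, 0, 0, 0, 0.83, -0.71, 0.15, 0, 0, 0, 0, 0.83, -0.71, 0.15, 0, 0, 0, 0, 0.83, -0.71, 0.15, 0, 0, 0, 0, 0.83, -0.71, 0.15, 0, 0, 0, 0, 0.83, -0.71, 0.15, 0, 0, 0, 0, 0.83, -0.71, 0.35, 0, 0, 0, 0, 0.83, -0.71, 0.5, 0, 0, 0, 0, 0.83, -0.71, 0.5, 0, 0, 0, 0, 0.83, -0.71, 0.5, 0, 0, 0, 0]
}}

```text
time: 1.85
ee_pos: [0.5714, -0.0154, 0.0457]
ee_rot: [-3.119, -0.348, 0.019]
contact_force: [-0.4, 0.6, 0.0]
gripper_width: -0.0002
finger_force: 0.0
```

Run:
```python
from h import *
snap('scene','s1')
a=cv2.imread('pics/s1.png')[150:300,260:460]
cv2.imwrite('pics/s1c.png',cv2.resize(a,None,fx=4,fy=4,interpolation=2))
for xs,z in [(.05,.05),(.0,.05),(-.02,.04),(-.02,.024)]: cmd(sc(xs,0,z),.222,(xs,z))
```

```text
(0.05, 0.05) [ 0.013 -0.189 -0.004] [-0.003  0.008 -0.   ]
(0.0, 0.05) [ 0.013 -0.356 -0.004] [-0.003  0.008 -0.   ]
(-0.02, 0.04) [ 0.013 -0.422  0.029] [-0.003  0.008 -0.   ]
(-0.02, 0.024) [ 0.014 -0.422  0.083] [-0.003  0.008 -0.   ]
```

View pics/s1c.png

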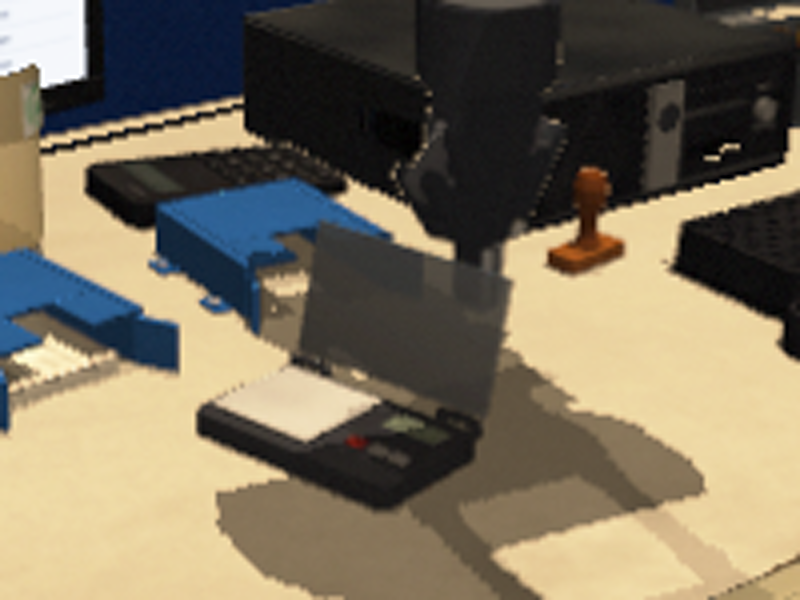

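{"op": "jog_arm", "data": {
  "commands": [0.013, -0.04, 0, 0, 0, 0, 0, 0.013, -0.08, 0, 0, 0, 0, 0, 0.013, -0.11, 0, 0, 0, 0, 0, 0.013, -0.14, 0, 0, 0, 0, 0, 0.013, -0.17, 0, 0, 0, 0, 0, 0.013, -0.2, 0, 0, 0, 0, 0, 0.013, -0.23, 0, 0, 0, 0, 0, 0.013, -0.26, 0, 0, 0, 0, 0, 0.013, -0.29, 0, 0, 0, 0, 0, 0.013, -0.32, 0.01, 0, 0, 0, 0, 0.013, -0.35, 0.02, 0, 0, 0, 0, 0.013, -0.36, 0.03, 0, 0, 0, 0]
}}

```text
time: 2.9
ee_pos: [0.5558, 0.0919, 0.0421]
ee_rot: [-3.121, -0.349, -0.001]
contact_force: [0.0, -0.1, 2.5]
gripper_width: -0.0
finger_force: 1.2
```

Run:
```python
from h import *
snap('scene','s2')
a=cv2.imread('pics/s2.png')[150:300,260:460]
cv2.imwrite('pics/s2c.png',cv2.resize(a,None,fx=4,fy=4,interpolation=2))
for xs,z in [(.0,.024)]: cmd(sc(xs,0,z),.222,(xs,z))
```

```text
(0.0, 0.024) [-0.006  0.009  0.058] [-0.002  0.002  0.001]
```

View pics/s2c.png

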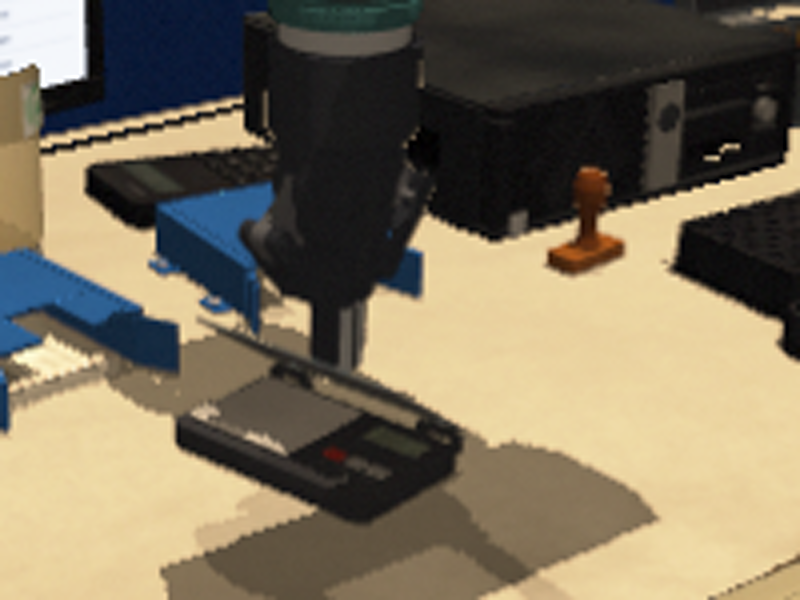

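The cover is about 0.5 rad from shut, the finger is on top of it, and the scale has slid a few mm to the left. Next I press down.

{"op": "jog_arm", "data": {
  "commands": [0, -0.02, 0.01, 0, 0, 0, 0, 0, -0.03, 0.02, 0, 0, 0, 0, 0, -0.04, 0.03, 0, 0, 0, 0, 0, -0.04, 0.04, 0, 0, 0, 0, 0, -0.04, 0.05, 0, 0, 0, 0, 0, -0.04, 0.056, 0, 0, 0, 0, 0, -0.04, 0.06, 0, 0, 0, 0, 0, -0.04, 0.064, 0, 0, 0, 0, 0, -0.04, 0.066, 0, 0, 0, 0, 0, -0.04, 0.066, 0, 0, 0, 0]
}}

```text
time: 3.78
ee_pos: [0.5531, 0.1018, 0.0234]
ee_rot: [-3.122, -0.347, 0.0]
contact_force: [-2.4, -0.6, 7.6]
gripper_width: 0.0004
finger_force: 3.9
```

{"op": "jog_arm", "data": {
  "commands": [0, 0, 0, 0, 0, 0, 0, 0, 0, 0, 0, 0, 0, 0, 0, 0, 0, 0, 0, 0, 0, 0, 0, -0.2, 0, 0, 0, 0, 0, -0.2, -0.35, 0, 0, 0.16, 0.7, 0, -0.45, -0.35, 0, 0, 0.32, 0.7, 0, -0.45, -0.35, 0, 0, 0.48, 0.7, 0, -0.45, -0.35, 0, 0, 0.64, 0.7, 0, -0.45, -0.35, 0, 0, 0.8, 0.7, 0, -0.45, -0.35, 0, 0, 0.96, 0.7, 0, -0.45, -0.35, 0, 0, 1.0, 0.7]
}}

```text
time: 4.7
ee_pos: [0.5234, 0.2343, 0.1276]
ee_rot: [3.016, -0.879, 0.001]
contact_force: [0.1, 0.0, -0.5]
gripper_width: 0.0598
finger_force: 0.0
```

Run:
```python
from h import *
snap('top','t2'); snap('scene','s3'); print(r.read_state()['q'].round(2))
a=cv2.resize(cv2.imread('pics/t2.png')[225:325,285:385],None,fx=4,fy=4,interpolation=2); b=cv2.resize(cv2.imread('pics/s3.png')[210:310,290:390],None,fx=4,fy=4,interpolation=2)
cv2.imwrite('pics/c3.png',np.hstack([a,b]))
```

```text
[ 0.3   0.35  1.67 -0.    1.12  2.43]
```

View pics/c3.png

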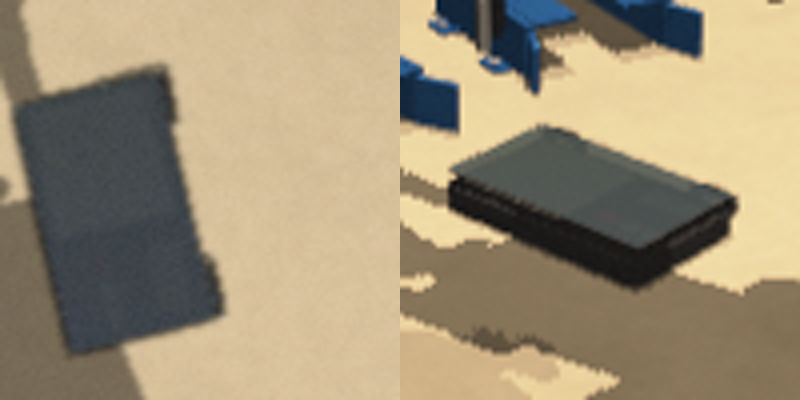

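Run:
```python
from h import *
T=lambda U,V:(284.5+(U+.5)/4,224.5+(V+.5)/4); S=lambda U,V:(289.5+(U-399.5)/4,209.5+(V+.5)/4)
print(tri('t2',T(70,353),'s3',S(640,247)),tri('t2',T(15,105),'s3',S(450,167)),tri('t2',T(223,312),'s3',S(735,203)))
P=[onz('t2',*T(*p),.021) for p in [(70,353),(15,105),(163,65),(223,312)]]; print(P)
for a,b in[(0,1),(3,2)]:
  d=P[b]-P[a]; print(np.arctan2(d[1],d[0]), np.linalg.norm(d))
print(R.from_rotvec(r.read_state()['ee_rot']).as_matrix().round(2)[:,0])
```

```text
(array([0.4776, 0.1371, 0.0218]), np.float64(0.0)) (array([0.6016, 0.1645, 0.0215]), np.float64(0.0008)) (array([0.4974, 0.0608, 0.0144]), np.float64(0.0007))
[array([0.4776, 0.1371, 0.021 ]), array([0.6015, 0.1643, 0.021 ]), array([0.6212, 0.0896, 0.021 ]), array([0.4972, 0.0608, 0.021 ])]
0.21610375269755797 0.12685050256108568
0.22821194179065735 0.12730058915810247
[ 0.85 -0.53  0.  ]
```

{"op": "jog_arm", "data": {
  "commands": [0, 0, 0, 0, 0, -1, 0.7, 0, 0, 0, 0, 0, -1, 0.7, 0, 0, 0, 0, 0, -1, 0.7, 0, 0, 0, 0, 0, -1, 0.7, 0, 0, 0, 0, 0, -1, 0.7, 0, 0, 0, 0, 0, -1, 0.7, 0, 0, 0, 0, 0, -1, 0.7]
}}

```text
time: 5.38
ee_pos: [0.5237, 0.2331, 0.1272]
ee_rot: [3.121, 0.357, -0.001]
contact_force: [0.6, 0.1, -0.1]
gripper_width: 0.06
finger_force: 0.0
```

{"op": "jog_arm", "data": {
  "commands": [0, 0, 0, 0, 0, -1, 0.7, 0, 0, 0, 0, 0, -1, 0.7, 0, 0, 0, 0, 0, -1, 0.7, 0, 0, 0, 0, 0, -1, 0.7, 0, 0, 0, 0, 0, -1, 0.7, 0, 0, 0, 0, 0, -1, 0.7, 0, 0, 0, 0, 0, -1, 0.7]
}}

```text
time: 5.97
ee_pos: [0.5237, 0.2331, 0.1272]
ee_rot: [2.747, 1.524, -0.001]
contact_force: [0.7, 0.4, -0.6]
gripper_width: 0.0598
finger_force: 0.0
```

Run:
```python
from h import *
C2=np.array([.55,.111])
p=sc(-.085,0,.006,C2);print(p); cmd(p,.222+np.pi/2); print(r.read_state()['q'].round(2),r.read_state()['gripper_width'])
```

```text
[0.53128462 0.19391402 0.006     ]
 [-0.097  0.091  0.404] [-0.001  0.001 -0.993]
[ 0.3   0.35  1.67 -0.    1.12  0.86] 0.05980828137276357
```

{"op": "jog_arm", "data": {
  "commands": [0, 0, 0, 0, 0, -1, 0.7, 0, 0, 0, 0, 0, -1, 0.7, 0, 0, 0, 0, 0, -1, 0.7, 0, 0, 0, 0, 0, -1, 0.7, -0.1, 0.09, 0.1, 0, 0, -1, 0.7, -0.1, 0.09, 0.2, 0, 0, -0.993, 0.7, -0.1, 0.09, 0.3, 0, 0, -0.993, 0.7, -0.1, 0.09, 0.38, 0, 0, -0.993, 0.7, -0.1, 0.09, 0.41, 0, 0, -0.993, 0.7, -0.1, 0.09, 0.41, 0, 0, -0.993, 0.7]
}}

```text
time: 6.8
ee_pos: [0.5287, 0.193, 0.0021]
ee_rot: [-1.966, -2.446, 0.007]
contact_force: [-0.5, -0.2, 0.4]
gripper_width: 0.0597
finger_force: 0.0
```

Run:
```python
from h import *
C2=np.array([.55,.111])
cmd(sc(-.052,0,.004,C2),.222+np.pi/2,'contact')
for k in [.25,.5,.75,1]:
    h=.222-.302*k; 
    cmd(sc(-.052,0,.004,C2+k*np.array([.008,-.114]),h),h+np.pi/2,k)
```

```text
contact [-0.109  0.01  -0.006] [-0.007  0.    -0.007]
0.25 [-0.204  0.009 -0.006] [-0.007  0.     0.089]
0.5 [-0.299  0.008 -0.006] [-0.007  0.001  0.185]
0.75 [-0.396  0.007 -0.006] [-0.007  0.001  0.281]
1 [-0.493  0.006 -0.006] [-0.007  0.001  0.378]
```

{"op": "jog_arm", "data": {
  "commands": [-0.05, 0.01, 0, 0, 0, 0, 0.7, -0.09, 0.01, 0, 0, 0, 0, 0.7, -0.11, 0.01, 0, 0, 0, 0, 0.7, -0.13, 0.01, 0, 0, 0, 0.02, 0.7, -0.155, 0.01, 0, 0, 0, 0.045, 0.7, -0.18, 0.01, 0, 0, 0, 0.07, 0.7, -0.205, 0.009, 0, 0, 0, 0.09, 0.7, -0.23, 0.009, 0, 0, 0, 0.115, 0.7, -0.255, 0.009, 0, 0, 0, 0.14, 0.7, -0.28, 0.008, 0, 0, 0, 0.165, 0.7, -0.3, 0.008, 0, 0, 0, 0.185, 0.7, -0.31, 0.008, 0, 0, 0, 0.195, 0.7]
}}

```text
time: 7.8
ee_pos: [0.5529, 0.1025, 0.0044]
ee_rot: [2.152, 2.288, -0.001]
contact_force: [0.4, 2.1, 1.5]
gripper_width: 0.06
finger_force: 0.7
```

Run:
```python
from h import *
C2=np.array([.55,.111])
for k in [.5,.75,1]:
    h=.222-.302*k; 
    cmd(sc(-.052,0,.003,C2+k*np.array([.008,-.114]),h),h+np.pi/2,k)
```

```text
0.5 [ 0.012 -0.008  0.005] [-0.     0.    -0.013]
0.75 [-0.084  0.006  0.005] [-0.     0.     0.084]
1 [-0.18   0.02   0.005] [-0.    0.    0.18]
```

{"op": "jog_arm", "data": {
  "commands": [-0.02, 0, 0.003, 0, 0, 0.02, 0.7, -0.04, 0.002, 0.003, 0, 0, 0.04, 0.7, -0.06, 0.004, 0.003, 0, 0, 0.06, 0.7, -0.08, 0.006, 0.003, 0, 0, 0.08, 0.7, -0.1, 0.008, 0.003, 0, 0, 0.1, 0.7, -0.12, 0.01, 0.003, 0, 0, 0.12, 0.7, -0.14, 0.013, 0.003, 0, 0, 0.14, 0.7, -0.155, 0.016, 0.003, 0, 0, 0.155, 0.7, -0.168, 0.018, 0.003, 0, 0, 0.168, 0.7, -0.176, 0.02, 0.003, 0, 0, 0.176, 0.7, -0.18, 0.02, 0.003, 0, 0, 0.18, 0.7, -0.18, 0.02, 0.003, 0, 0, 0.18, 0.7]
}}

```text
time: 8.8
ee_pos: [0.5623, 0.0496, 0.0036]
ee_rot: [2.307, 2.132, -0.0]
contact_force: [0.2, 0.3, 0.1]
gripper_width: 0.06
finger_force: 0.0
```

{"op": "jog_arm", "data": {
  "commands": [0.1, 0, 0, 0, 0, 0, 0.7, 0.2, 0, -0.1, 0, 0, 0, 0.7, 0.3, 0, -0.2, 0, 0, 0.1, 0.7, 0.35, 0, -0.3, 0, 0, 0.26, 0.7, 0.35, 0, -0.4, 0, 0, 0.42, 0.7, 0.35, 0, -0.4, 0, 0, 0.58, 0.7, 0.35, 0, -0.4, 0, 0, 0.74, 0.7, 0.35, 0, -0.4, 0, 0, 0.9, 0.7, 0.35, 0, -0.4, 0, 0, 1, 0.7]
}}

```text
time: 9.55
ee_pos: [0.5702, 0.1549, 0.124]
ee_rot: [2.949, 1.081, 0.001]
contact_force: [0.0, -0.5, -0.1]
gripper_width: 0.0598
finger_force: 0.0
```

Run:
```python
from h import *
snap('top','t3'); 
a=cv2.resize(cv2.imread('pics/t3.png')[130:325,310:430],None,fx=3,fy=3,interpolation=2)
cv2.imwrite('pics/c4.png',a); print(r.read_state()['q'].round(2))
```

```text
[ 0.15  0.38  1.63 -0.    1.13  1.02]
```

View pics/c4.png

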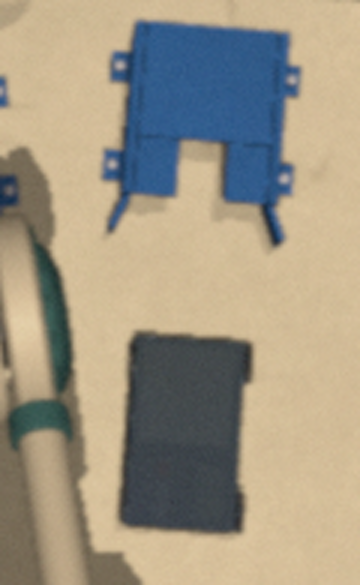

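The scale now sits at about (185,432) in the crop, with its left edge from (133,335) to (121,524), slightly left of the bay axis. I'll measure it against the bay.

Run:
```python
from h import *
T=lambda U,V:(309.5+(U+.5)/3,129.5+(V+.5)/3)
g=lambda z,*p:[onz('t3',*T(*q),z)[:2] for q in p]
FL,FR,KR,KL=g(.02,(133,335),(250,343),(242,532),(121,524))
fl,fr,bl,br=g(.035,(125,195),(275,203),(135,20),(288,33))
M=(fl+fr)/2; B=(bl+br)/2; ax=np.arctan2(*(B-M)[::-1]); ax2=np.arctan2(-(fl-fr)[0],(fl-fr)[1])
print('mouth',M,ax,ax2)
print('heads',[np.arctan2(*(a-b)[::-1]).round(3) for a,b in((FL,KL),(FR,KR))],'mid',(FL+KL+FR+KR)/4, FL,FR,KR,KL)
F=(FL+FR)/2-M;K=(KL+KR)/2-M;a=-.08;u=np.array([np.cos(a),np.sin(a)]);n=np.array([-u[1],u[0]])
print('front/keys in bay frame',F@u,F@n,K@u,K@n)
```

```text
mouth [ 0.7097  -0.01345] -0.08380494087681256 -0.06161345767347961
heads [np.float64(-0.077), np.float64(-0.064)] mid [ 0.553825 -0.003075] [0.6199 0.0318] [ 0.6139 -0.0469] [ 0.4878 -0.0388] [0.4937 0.0416]
front/keys in bay frame -0.0929746950393012 -0.0015349535331537654 -0.21943646680040071 -0.0026948169059564583
```

Run:
```python
from h import *
C3=np.array([.5538,-.0025])
cmd(sc(0,-.11,.1,C3,-.08),-.08,'over'); cmd(sc(0,-.11,.004,C3,-.08),-.08,'down')
```

```text
over [-0.64   0.107  0.079] [ 0.001 -0.     0.995]
down [-0.641  0.107  0.399] [ 0.001 -0.     0.995]
```

{"op": "jog_arm", "data": {
  "commands": [-0.64, 0.107, 0, 0, 0, 1, 0.4, -0.64, 0.107, 0, 0, 0, 1, 0.4, -0.64, 0.107, 0, 0, 0, 1, 0.4, -0.64, 0.107, 0, 0, 0, 1, 0.4, -0.64, 0.107, 0, 0, 0, 1, 0.4, -0.64, 0.107, 0, 0, 0, 1, 0.4, -0.64, 0.107, 0, 0, 0, 0.995, 0.4, -0.64, 0.107, 0.13, 0, 0, 0.995, 0.4, -0.64, 0.107, 0.25, 0, 0, 0.995, 0.4, -0.64, 0.107, 0.35, 0, 0, 0.995, 0.4, -0.64, 0.107, 0.395, 0, 0, 0.995, 0.4, -0.64, 0.107, 0.395, 0, 0, 0.995, 0.4]
}}

```text
time: 10.6
ee_pos: [0.4425, 0.0059, 0.0024]
ee_rot: [-3.139, 0.114, 0.011]
contact_force: [0.1, 0.2, 0.1]
gripper_width: 0.0344
finger_force: 0.0
```

Run:
```python
from h import *
C3=np.array([.5538,-.0025]); M=np.array([.710,-.0143])
cmd(sc(0,-.076,.004,C3,-.08),-.08,'contact'); cmd(sc(0,-.04,.004,M,-.08),-.08,'near'); cmd(sc(0,-.029,.004,M,-.08),-.08,'home')
```

```text
contact [ 0.119 -0.001 -0.006] [-0.     0.009  0.009]
near [ 0.761  0.001 -0.011] [-0.     0.009  0.009]
home [ 0.798  0.002 -0.011] [-0.     0.009  0.009]
```

{"op": "jog_arm", "data": {
  "commands": [0.06, 0, 0, 0, 0, 0, 0.4, 0.1, 0, 0, 0, 0, 0, 0.4, 0.125, 0, 0, 0, 0, 0, 0.4, 0.15, 0, 0, 0, 0, 0, 0.4, 0.175, 0, 0, 0, 0, 0, 0.4, 0.205, 0, 0, 0, 0, 0, 0.4, 0.235, 0, 0, 0, 0, 0, 0.4, 0.265, 0, 0, 0, 0, 0, 0.4, 0.295, 0, 0, 0, 0, 0, 0.4, 0.325, 0, 0, 0, 0, 0, 0.4, 0.345, 0, 0, 0, 0, 0, 0.4, 0.355, 0, 0, 0, 0, 0, 0.4]
}}

```text
time: 11.6
ee_pos: [0.553, -0.0026, 0.005]
ee_rot: [3.139, -0.117, 0.002]
contact_force: [-1.0, -0.0, 1.2]
gripper_width: 0.0342
finger_force: 0.7
```

Run:
```python
from h import *
snap('top','t4'); 
a=cv2.resize(cv2.imread('pics/t4.png')[130:325,310:430],None,fx=3,fy=3,interpolation=2)
cv2.imwrite('pics/c5.png',a)
M=np.array([.710,-.0143])
cmd(sc(0,-.04,.004,M,-.08),-.08,'near'); cmd(sc(0,-.029,.004,M,-.08),-.08,'home')
```

```text
near [ 0.391 -0.001  0.004] [ 0.    -0.002  0.007]
home [ 0.427 -0.     0.004] [ 0.    -0.002  0.007]
```

View pics/c5.png

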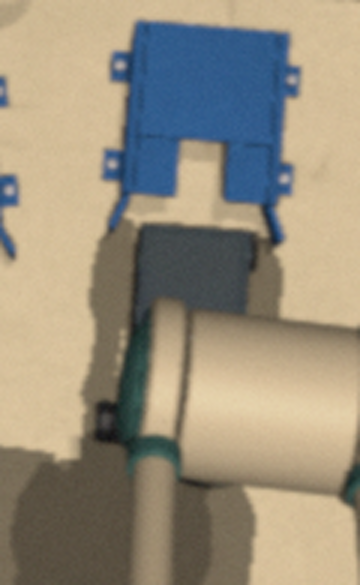

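The scale's front edge, (138,225) to (255,235) in the crop, is centred between the lips and in line, so I keep pushing.

{"op": "jog_arm", "data": {
  "commands": [0.025, 0, 0.003, 0, 0, 0, 0.4, 0.055, 0, 0.003, 0, 0, 0, 0.4, 0.085, 0, 0.003, 0, 0, 0, 0.4, 0.115, 0, 0.003, 0, 0, 0, 0.4, 0.145, 0, 0.003, 0, 0, 0, 0.4, 0.175, 0, 0.003, 0, 0, 0, 0.4, 0.205, 0, 0.003, 0, 0, 0, 0.4, 0.235, 0, 0.003, 0, 0, 0, 0.4, 0.265, 0, 0.003, 0, 0, 0, 0.4, 0.295, 0, 0.003, 0, 0, 0, 0.4, 0.32, 0, 0.003, 0, 0, 0, 0.4, 0.335, 0, 0.003, 0, 0, 0, 0.4]
}}

```text
time: 12.65
ee_pos: [0.6532, -0.01, 0.0042]
ee_rot: [3.139, -0.117, 0.002]
contact_force: [-1.1, -0.3, 0.7]
gripper_width: 0.0341
finger_force: 0.7
```

{"op": "jog_arm", "data": {
  "commands": [0.015, 0, 0, 0, 0, 0, 0.4, 0.03, 0, 0, 0, 0, 0, 0.4, 0.045, 0, 0, 0, 0, 0, 0.4, 0.055, 0, 0, 0, 0, 0, 0.4, 0.06, 0, 0, 0, 0, 0, 0.4]
}}

```text
time: 13.07
ee_pos: [0.6702, -0.0112, 0.0042]
ee_rot: [3.139, -0.117, 0.001]
contact_force: [-1.9, -0.5, 0.4]
gripper_width: 0.0342
finger_force: 0.6
```

Run:
```python
from h import *
M=np.array([.710,-.0143])
cmd(sc(0,-.029,.004,M,-.08),-.08,'home')
```

```text
home [ 0.036 -0.     0.001] [ 0.    -0.001  0.007]
```

Next I creep forward 12 mm and watch the force for the back wall.

{"op": "jog_arm", "data": {
  "commands": [0.01, 0, 0, 0, 0, 0, 0.4, 0.018, 0, 0, 0, 0, 0, 0.4, 0.026, 0, 0, 0, 0, 0, 0.4, 0.032, 0, 0, 0, 0, 0, 0.4, 0.038, 0, 0, 0, 0, 0, 0.4, 0.038, 0, 0, 0, 0, 0, 0.4]
}}

```text
time: 13.57
ee_pos: [0.6795, -0.0119, 0.0041]
ee_rot: [-3.139, 0.117, 0.006]
contact_force: [-5.4, 0.1, 3.0]
gripper_width: 0.0344
finger_force: 2.3
```

{"op": "jog_arm", "data": {
  "commands": [0.005, 0, 0, 0, 0, 0, 0.4, 0.008, 0, 0, 0, 0, 0, 0.4, 0.008, 0, 0, 0, 0, 0, 0.4, 0.008, 0, 0, 0, 0, 0, 0.4]
}}

```text
time: 13.9
ee_pos: [0.6795, -0.0119, 0.004]
ee_rot: [-3.139, 0.116, 0.012]
contact_force: [-9.0, 0.5, 5.7]
gripper_width: 0.0341
finger_force: 4.4
```

The force rises with no further travel, so the scale is against the back wall. I retreat and check.

{"op": "jog_arm", "data": {
  "commands": [-0.06, 0, 0, 0, 0, 0, 0.4, -0.15, 0, 0, 0, 0, 0, 0.4, -0.25, 0, -0.1, 0, 0, 0, 0.4, -0.38, 0, -0.22, 0, 0, 0, 0.4, -0.5, 0, -0.35, 0, 0, 0, 0.4, -0.62, 0, -0.45, 0, 0, 0, 0.4, -0.74, 0, -0.5, 0, 0, 0, 0.4, -0.74, 0, -0.5, 0, 0, 0, 0.4, -0.74, 0, -0.5, 0, 0, 0, 0.4]
}}

```text
time: 14.65
ee_pos: [0.4596, 0.0047, 0.1573]
ee_rot: [3.139, -0.116, 0.007]
contact_force: [0.2, 0.7, 0.6]
gripper_width: 0.034
finger_force: 0.0
```

Run:
```python
from h import *
snap('top','t5'); snap('scene','s5')
a=cv2.resize(cv2.imread('pics/t5.png')[130:230,330:430],None,fx=4,fy=4,interpolation=2); b=cv2.resize(cv2.imread('pics/s5.png')[170:270,280:380],None,fx=4,fy=4,interpolation=2)
cv2.imwrite('pics/c6.png',np.hstack([a,b])); print(r.read_state()['contact_force'])
```

```text
[ 0.90929774 -0.89452418 -0.34526334]
```

View pics/c6.png

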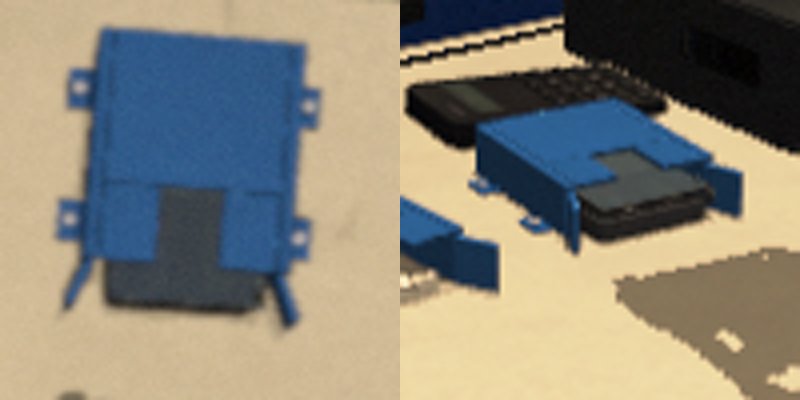

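The scale is inside the bay, straight and with the cover flat, and its keys end sticks out at crop row ~308. I'll check the protrusion before handing in.

Run:
```python
from h import *
T=lambda U,V:(329.5+(U+.5)/4,129.5+(V+.5)/4)
k=onz('t5',*T(180,308),.018); m=(onz('t5',*T(96,258),.035)+onz('t5',*T(288,272),.035))/2
print(k,m,((k-m)[:2]@[.9968,-.08]))
```

```text
[ 0.6909 -0.0114  0.018 ] [ 0.7099 -0.016   0.035 ] -0.019307200000000017
```

It protrudes 19 mm against 18 expected, so the scale is home.

```bash
python3 -c "
from rig import r
print(r.hand_in())"
```

```text
the job is handed in; nothing more can be done
None
```

The cover is shut and the scale is home in the empty blue bay, front end first against the back wall with about 19 mm of the keys end sticking out; I've handed the job in, though no verdict came back.

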